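# Prime and start a dosing pump

### The arm

A 6-joint arm with a two-finger parallel gripper is mounted at the origin on the work surface. World frame = base frame: x ahead of the robot, y to its left, z up, the work surface at z = 0. Lengths are in mm, angles in rad, forces in N, time in s.
With the tool pointing down it reaches from about 350 to 775 mm from the base axis. Payload 7.3 kg.
Tool frame: the origin (TCP) lies on the mounting face of the last link; the fingertips stand 178 mm ahead of it and the grasp point (between the pads) lies 159 mm ahead of it (bot.grip_point_offset is the distance from the TCP to the grasp point, in mm); x points along the fingers, y is the direction in which the jaws open and shut, and the axes are right-handed (so a half turn about x gives the same grasp; the last joint's range is limited). The gripper opens to 92 mm and grips with 3 to 60 N. Pads are 19 mm wide; open, the fingers measure 130 mm over their backs; the gripper's body (75 mm by 190 mm) begins 47 mm behind the grasp point.
Start: joints at [-1.302, 0.342, 1.524, -0, 1.275, -0.146], TCP at [211.598, -480.473, 404.741] pointing down, gripper open.
Joint ranges: [-2.53, 2.53], [-0.77, 2.02], [0.04, 2.7], [-1, 4.14], [0.28, 2.66], [-3.11, 3.11]. Speed limits (rad/s): [2.57, 2.57, 3.14, 3.14, 3.14, 3.14].

### API

Orientations are given as [roll, pitch, yaw] about the fixed x, y, z axes, in that order (R = Rz(yaw) Ry(pitch) Rx(roll)).
In Python, from plant import bot gives the robot as it stands.
- The arm moves only by the tool arm_command, never from a script. Its argument "moves" is a list of rows, each a list of 5 numbers: the shift along the tool's x, y, z in cm, then the turn about the tool's x in degrees, then the opening, from 0 (shut) to 1 (fully open). A call has 1 to 10 rows; each row is the pose to reach, as a shift and turn from the pose measured when the call began, along the tool's axes at that moment; what a row does not reach only later rows make up. A row lasts 1/10 s, in which the tool goes at most 50 mm and 8.59 degrees, less where a joint would pass 70% of its speed; a pose out of reach is approached as far as the arm can. A call with a gripper value outside its range is refused whole. The fingers move at their own pace and stop on an object; the grip force is fixed at half the most. Time passes only in rows, so rows that repeat a pose let the fingers close. It gives the time, the measured TCP pose, the force and the opening at its end, in the units of the state.
- bot.get_obs(): the state, without advancing time (a new reading comes with each control period).
- bot.capture(name): name is "scene" or "top" or "wrist"; returns a dict with "frame" (480x640x3 uint8, blue, green, red), "K" (3x3 intrinsics, pixels), "origin" and "orientation" of the camera in the world; the wrist camera has in their place "T_tool_cam" (4x4, takes a point from camera to tool coordinates, whose origin is the TCP and whose axes are the tool frame's). Camera axes: x right, y down, z forward; pixel columns grow to the right and rows downward; lengths in mm; the calibration is good to about 2 mm. A picture is of the moment at which its call begins: read the wrist's pose just before it. There is no depth.
- bot.close_job(): hands the job in, once; it reports no verdict.
The state is a dict: "time": time; "joint_positions": joint angles; "dq": joint speeds; "tau": joint torques, N m; "tool_pos": TCP position; "tcp_rot": TCP orientation; "contact_force": force on the tool from outside, world axes, zero at the start; "moment": the same for the moment, N m; "grip_width": finger opening in mm.
Only numpy, scipy, OpenCV 4.12 (cv2) and the standard library are available. Lean on these libraries where they do the work, as an engineer would, in place of code of your own. Each camera call takes 0.05 s, during which the arm holds its last target.

### The job

Prime and start the dosing pump that has the larger pump head: with closed fingertips gently press the round key on its top panel all the way down, keep it down for at least two seconds and let it come back up, then press the square key of the same pump all the way down, let it come up too and withdraw. Do not press any other key on either pump, do not turn the dials, and do not lift or shift the things lying around.

Things in the scene. Friction and masses are not known exactly. Their poses are not given: they have to be found in the camera images.
- large_pump: Dosing pump with the LARGER pump head (upright white disc, 110 mm diameter, at its +x end), fixed to the bench; stands left or right. Blue box 240 mm long (x), 130 mm wide (y), level grey control panel on top 140 mm above the bench; the valve on its head reaches 147 mm. Origin: centre of its underside; z up. All keys and dials are black, told apart by shape; layout is given with each.
- small_pump: Dosing pump with the SMALLER pump head (white disc 62 mm in diameter), otherwise the same size, colours and panel layout as the large pump. Leave it alone. Origin and axes as for the large pump.
- large_round (a joint): Round key, 26 mm in diameter (primes the pump), of the pump with the larger head: travel in m, 0 = up, 0.010 = all the way down, where a rubber backing gives 4 mm more (6 N per mm). Spring key pressed straight down: starts to move at 2 N, 6.5 N when all the way down, comes back up when let go.
- large_round_top (a point): Centre of the top face of the round key of the pump with the larger head, at x -60, y 32 mm from the pump's origin; with the key up, 16 mm above the panel, 156 mm above the bench. It moves with the key. A bezel 2 mm high surrounds the key; neighbours' centres are 64 mm or more away.
- large_square (a joint): Square key, 26 x 26 mm (starts the pump), of the pump with the larger head: travel in m, 0 = up, 0.010 = all the way down, where a rubber backing gives 4 mm more (6 N per mm). Spring key pressed straight down: starts to move at 2 N, 6.5 N when all the way down, comes back up when let go.
- large_square_top (a point): Centre of the top face of the square key of the pump with the larger head, at x -60, y -32 mm from the pump's origin; with the key up, 16 mm above the panel, 156 mm above the bench. It moves with the key. A bezel 2 mm high surrounds the key; neighbours' centres are 64 mm or more away.
- large_bar (a joint): Narrow bar key, 12 x 42 mm (long way across the panel), of the pump with the larger head: travel in m, 0 = up, 0.010 = all the way down, where a rubber backing gives 4 mm more (6 N per mm). Spring key pressed straight down: starts to move at 2 N, 6.5 N when all the way down, comes back up when let go.
- large_bar_top (a point): Centre of the top face of the bar key of the pump with the larger head, at x 10, y -32 mm from the pump's origin; with the key up, 16 mm above the panel, 156 mm above the bench. It moves with the key. A bezel 2 mm high surrounds the key; neighbours' centres are 64 mm or more away.
- large_dial_mark (a point): White mark on top of the black stroke dial of the pump with the larger head, 16 mm from the dial's axis, which lies at x 10, y 32 mm from the pump's origin; the dial is 38 mm in diameter, stands 22 mm above the panel and turns freely. Leave it as it is.
- small_round (a joint): Round key, 26 mm in diameter (primes the pump), of the pump with the smaller head: travel in m, 0 = up, 0.010 = all the way down, where a rubber backing gives 4 mm more (6 N per mm). Spring key pressed straight down: starts to move at 2 N, 6.5 N when all the way down, comes back up when let go.
- small_round_top (a point): Centre of the top face of the round key of the pump with the smaller head, at x -60, y 32 mm from the pump's origin; with the key up, 16 mm above the panel, 156 mm above the bench. It moves with the key. A bezel 2 mm high surrounds the key; neighbours' centres are 64 mm or more away.
- small_square (a joint): Square key, 26 x 26 mm (starts the pump), of the pump with the smaller head: travel in m, 0 = up, 0.010 = all the way down, where a rubber backing gives 4 mm more (6 N per mm). Spring key pressed straight down: starts to move at 2 N, 6.5 N when all the way down, comes back up when let go.
- small_square_top (a point): Centre of the top face of the square key of the pump with the smaller head, at x -60, y -32 mm from the pump's origin; with the key up, 16 mm above the panel, 156 mm above the bench. It moves with the key. A bezel 2 mm high surrounds the key; neighbours' centres are 64 mm or more away.
- small_bar (a joint): Narrow bar key, 12 x 42 mm (long way across the panel), of the pump with the smaller head: travel in m, 0 = up, 0.010 = all the way down, where a rubber backing gives 4 mm more (6 N per mm). Spring key pressed straight down: starts to move at 2 N, 6.5 N when all the way down, comes back up when let go.
- small_bar_top (a point): Centre of the top face of the bar key of the pump with the smaller head, at x 10, y -32 mm from the pump's origin; with the key up, 16 mm above the panel, 156 mm above the bench. It moves with the key. A bezel 2 mm high surrounds the key; neighbours' centres are 64 mm or more away.
- small_dial_mark (a point): White mark on top of the black stroke dial of the pump with the smaller head, 16 mm from the dial's axis, which lies at x 10, y 32 mm from the pump's origin; the dial is 38 mm in diameter, stands 22 mm above the panel and turns freely. Leave it as it is.
- sample_bottle_center (a point): Centre (half-way up) of a clear sample bottle with a white cap, 46 mm in diameter, 110 mm tall, standing loose between the pumps. Leave it alone.
- tank_cap_center (a point): Centre of a loose blue screw cap, 68 mm in diameter, 26 mm high, lying on the bench beside the left pump. Leave it alone.
- wrench_mid (a point): Middle of a loose steel wrench, about 180 mm long and 7 mm thick, lying on the bench beside the right pump. Leave it alone.

How it is judged (in metres and radians):
On the way, in this order (a step that is already met when the one before it is completed fails the run):
1. the round key of the pump with the larger head is kept down (more than 6 of its 10 mm) for 2 s (value of joint large_round above 0.006 m), for 2 s.
2. the round key has come back up (value of joint large_round below 0.002 m), for 0.1 s.
3. then the square key of the same pump is pressed down (more than 6 of its 10 mm), the round key staying up (value of joint large_square above 0.006 m and value of joint large_round below 0.002 m), for 0.1 s.
At the end, for the whole second after the job is handed in: All keys are up again (within 2 mm), the dials have not been turned (marks within 5 mm) and the bottle, cap and wrench are where they were (within 12 mm) (value of joint each of large_round, large_square, large_bar, small_round, small_square, small_bar below 0.002 m and distance of each of large_dial_mark, small_dial_mark from where it was at the start of the episode below 0.005 m and distance of each of sample_bottle_center, tank_cap_center, wrench_mid from where it was at the start of the episode below 0.012 m); the robot touches nothing.
It fails at once if another key on either pump is pressed (more than 3 mm) (value of joint any of large_bar, small_round, small_square, small_bar above 0.003 m).
It fails at once if a dial is turned (its mark moves more than 5 mm) (distance of any of large_dial_mark, small_dial_mark from where it was at the start of the episode above 0.005 m).
It fails at once if the bottle, the cap or the wrench is lifted or shifted (more than 12 mm) (distance of any of sample_bottle_center, tank_cap_center, wrench_mid from where it was at the start of the episode above 0.012 m).
It fails at once if a pump is pushed harder than 35 N (contact force between any of the fingers, the arm and large_pump above 35 N or contact force between any of the fingers, the arm and small_pump above 35 N).
It also fails if it takes over 43 s, if anything falls off the work surface, if the arm or the gripper's body presses on something with over 40 N, if the wrist force passes 120 N, or if a joint passes its speed limit or range.

## Working session

There is one attempt and no reset: what is moved stays moved. The work goes in short steps, Python scripts to look and compute and a tool call to move; the robot and the scene stay as the last step left them, time stands still between calls to the robot, and variables do not carry over. Pictures are saved under pics/ and viewed, and the job is handed in when it is done.

Besides the shell and the picture viewer there is one more tool, called after ">>>" by a JSON object that holds its "name" and its "arguments", one argument or row to a line. arm_command: Moves the arm, as the interface text tells. Its arguments: {"type":"object","properties":{"moves":{"type":"array"}},"required":["moves"]}

```bash
mkdir -p pics; ls
python3 - <<'E'
from plant import bot
import cv2
o=bot.get_obs();print(o)
for n in ("scene","top"):
    c=bot.capture(n);cv2.imwrite(f"pics/{n}0.png",c["frame"]);print(n,c["K"],c["origin"],c["orientation"])
E
```

```text
pics
{'time': 0.0, 'joint_positions': array([-1.30197389e+00,  3.42692076e-01,  1.52501518e+00,  4.26918087e-05,
        1.27537621e+00, -1.46006509e-01]), 'dq': array([ 2.78426432e-05,  7.35599402e-04, -2.02618181e-03,  4.95033272e-04,
       -1.30242217e-03, -1.25237317e-03]), 'tau': array([ 8.67602284e-05, -4.31247103e+01, -2.44224751e+01,  7.18830898e-02,
        5.61777223e-02, -1.28199981e-04]), 'tool_pos': array([ 211.57845818, -480.32946204,  404.06130426]), 'tcp_rot': array([-1.74417957,  1.56930495,  1.81222957]), 'contact_force': array([ 0.19403496,  0.49870755, -0.01546   ]), 'moment': array([-0.06497073,  0.07972408, -0.06996955]), 'grip_width': 92.02359803450051}
scene [[457.61499486   0.         320.39292774]
 [  0.         457.61499486 239.07937441]
 [  0.           0.           1.        ]] [1608.44493162 -148.43639807  777.96699369] [-2.13507063  0.01327185  1.43950935]
top [[523.7582851    0.         316.8273625 ]
 [  0.         523.7582851  226.11193995]
 [  0.           0.           1.        ]] [3.46789656e+02 8.63004632e-01 1.39801920e+03] [-2.97284436e+00  5.20910052e-04 -1.57279061e+00]
```

View pics/scene0.png

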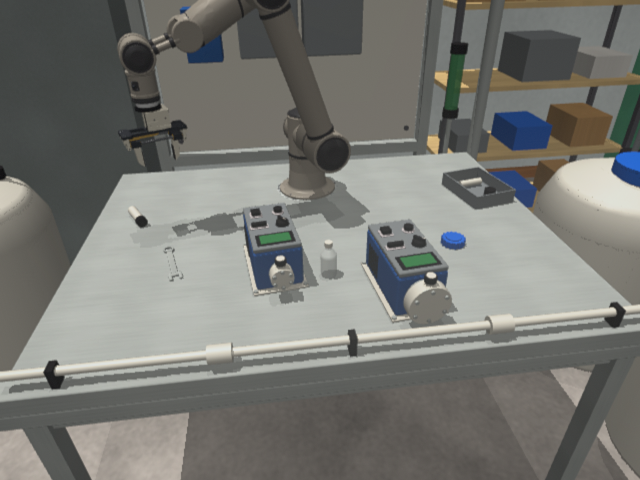

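View pics/top0.png

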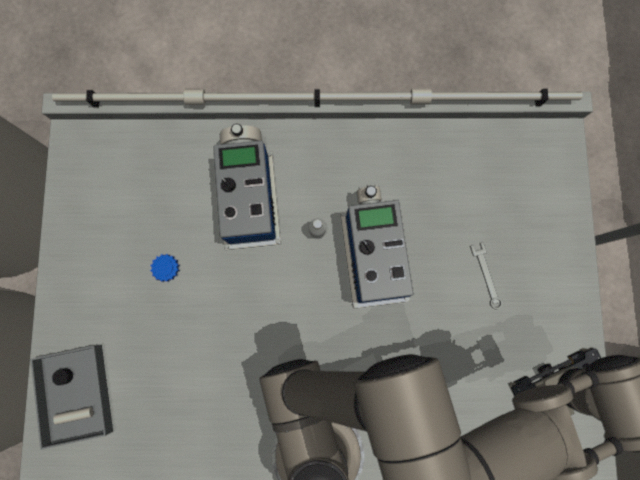

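The larger head is at scene (428,300), which is the pump at the left in the top view: head (238,132), round key about (231,212), square key about (257,210), dial (228,185). The small pump is at top (380,250), and the bottle is between them at (317,228). Next I'll measure the keys.

```bash
cat > h.py <<'E'
import numpy as np,cv2
from scipy.spatial.transform import Rotation as Ro
def ray(c,uv,z):
    R=Ro.from_euler('xyz',c["orientation"]).as_matrix()
    d=R@np.linalg.inv(c["K"])@np.array([uv[0],uv[1],1.])
    o=np.array(c["origin"]);return o+d*(z-o[2])/d[2]
def proj(c,P):
    R=Ro.from_euler('xyz',c["orientation"]).as_matrix()
    p=c["K"]@(R.T@(np.array(P)-np.array(c["origin"])));return p[:2]/p[2]
E
python3 - <<'E'
from plant import bot
from h import *
for n,(x0,y0,x1,y1) in dict(top=(212,140,275,245),scene=(365,215,450,285)).items():
    c=bot.capture(n);f=c["frame"];im=f[y0:y1,x0:x1]
    cv2.imwrite(f"pics/{n}crop.png",cv2.resize(im,None,fx=6 if n=='top' else 8,fy=6 if n=='top' else 8,interpolation=cv2.INTER_NEAREST)[:600,:800])
    m=(im.max(2)<50).astype(np.uint8)
    k,l,s,ce=cv2.connectedComponentsWithStats(m)
    for i in range(1,k):
        if s[i,4]>8:
            uv=ce[i]+[x0,y0];print(n,s[i],uv.round(1),ray(c,uv,156).round(1))
E
```

```text
top [  7   5  40  24 175] [239.1 158.5] [727.4 191.8 156. ]
top [23  7  9  1  9] [239. 147.] [757.  192.9 156. ]
top [ 10  38  14  14 143] [228.1 184.8] [661.  217.3 156. ]
top [34 39 16  5 55] [253.  181.1] [670.2 156.6 156. ]
top [58 55  5 30 42] [271.9 210.3] [597.3 109.7 156. ]
top [39 65 10  9 75] [255.6 209. ] [600.8 149.2 156. ]
top [14 68  8  8 56] [229.5 211.5] [594.7 212.1 156. ]
top [18 99  6  4 10] [232.5 240.7] [523.4 203.1 156. ]
top [30 98  6  4 10] [244.7 239.7] [525.7 173.9 156. ]
```

View pics/topcrop.png

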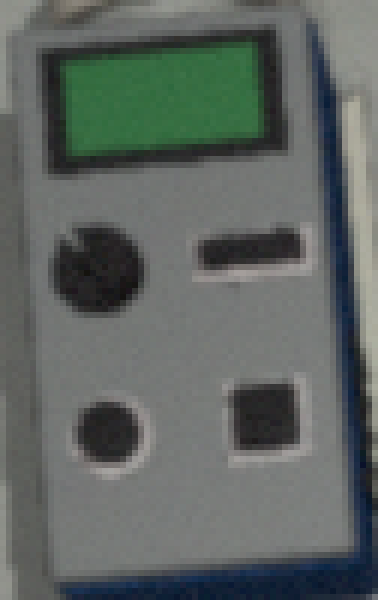

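View pics/scenecrop.png

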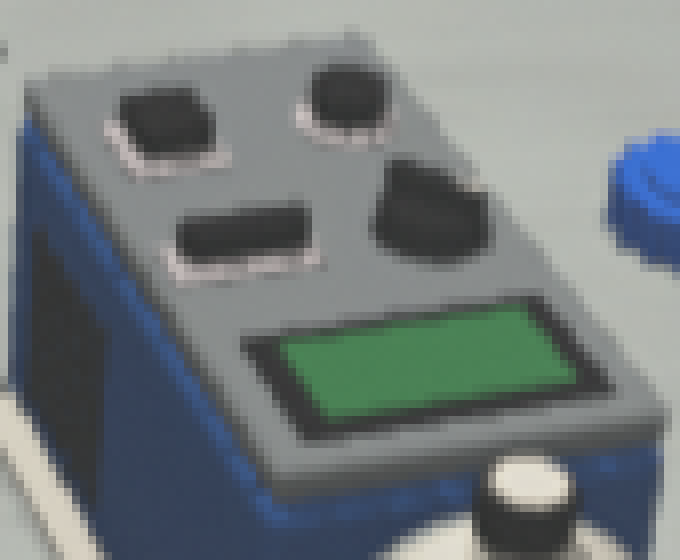

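```bash
cat >> h.py <<'E'
def shift(o,P):
    R=Ro.from_euler('xyz',o["tcp_rot"]).as_matrix()
    return R, R.T@(np.array(P)-o["tool_pos"])/10
E
python3 - <<'E'
from plant import bot
from h import *
c=bot.capture("scene")
for uv in [(408.5,226.3),(385.4,229.8),(395.5,243.5)]: print(ray(c,uv,156).round(1))
o=bot.get_obs();R,s=shift(o,[595,212,404]);print(o["time"],R.round(4),s)
E
```

```text
[605.7 210.8 156. ]
[613.8 146.1 156. ]
[681.9 154.5 156. ]
0.25 [[-2.000e-04  4.030e-01 -9.152e-01]
 [ 6.000e-04 -9.152e-01 -4.030e-01]
 [-1.000e+00 -7.000e-04 -1.000e-04]] [  0.07950232 -47.91930124 -62.99390273]
```

>>> {"name": "arm_command", "arguments": {
  "moves": [
    [0, -1, -1.5, 0, 0],
    [0, -3.5, -4.5, 0, 0],
    [0, -6, -8, 0, 0],
    [0, -8.5, -11, 0, 0],
    [0, -11, -14.5, 0, 0],
    [0, -13.5, -18, 0, 0],
    [0, -16, -21, 0, 0],
    [0, -18.5, -24.5, 0, 0],
    [0, -21, -28, 0, 0],
    [0, -23.5, -31, 0, 0]
  ]
}}

```text
time: 1.25
tool_pos: [401.0, -137.8, 404.7]
tcp_rot: [-2.348, 1.57, 1.209]
contact_force: [0.4, -0.9, -0.1]
grip_width: 16.5
```

Run:
```python
from plant import bot
from h import *
o=bot.get_obs();R,s=shift(o,[597,212,404]);print(o["time"],o["joint_positions"],o["tool_pos"],R.round(4),s,o["contact_force"],o["grip_width"])
```

```text
1.25 [-5.12431933e-01  1.55977836e-01  1.77749337e+00  9.16651414e-04
  1.20825160e+00  6.42661871e-01] [ 400.98069505 -137.77686636  404.72549229] [[ 3.000e-04  4.035e-01 -9.150e-01]
 [ 8.000e-04 -9.150e-01 -4.035e-01]
 [-1.000e+00 -6.000e-04 -6.000e-04]] [  0.10692243 -24.09320248 -32.04973739] [ 0.41161779 -0.94835293 -0.12090123] 16.50776367253787
```

>>> {"name": "arm_command", "arguments": {
  "moves": [
    [0, -3, -4, 0, 0],
    [0, -6, -8, 0, 0],
    [0, -9, -12, 0, 0],
    [0, -12, -16, 0, 0],
    [0, -15, -20, 0, 0],
    [0, -18, -24, 0, 0],
    [0, -20.5, -27.5, 0, 0],
    [0, -22.5, -30.3, 0, 0],
    [0, -24, -32, 0, 0],
    [0, -24, -32, 0, 0]
  ]
}}

```text
time: 2.25
tool_pos: [596.7, 214.3, 404.2]
tcp_rot: [-1.599, 1.569, 1.961]
contact_force: [-0.3, 0.3, 0.0]
grip_width: 0.5
```

Run:
```python
from plant import bot
from h import *
o=bot.get_obs();c=bot.capture("wrist")
R,s=shift(o,[597,212,404]);print(o["time"],o["joint_positions"],o["tool_pos"],s,o["contact_force"],o["grip_width"])
print(c["T_tool_cam"],c["K"])
cv2.imwrite("pics/w1.png",c["frame"])
np.savez("w1.npz",T=c["T_tool_cam"],K=c["K"],f=c["frame"],p=o["tool_pos"],R=R)
```

```text
2.25 [0.22363528 0.54723471 1.19599205 0.00167935 1.39864505 1.37527945] [596.67609951 214.29658781 404.15594984] [0.01521796 0.22300474 0.06381829] [-0.28728049  0.28290375  0.00263978] 0.5452719234607872
[[ 2.58354204e-04 -3.07061820e-01  9.51689535e-01  2.02535168e+01]
 [ 9.99999929e-01 -1.82293341e-04 -3.30285770e-04 -2.01980912e-01]
 [ 2.74904815e-04  9.51689553e-01  3.07061751e-01 -8.31114026e+01]
 [ 0.00000000e+00  0.00000000e+00  0.00000000e+00  1.00000000e+00]] [[330.58319813   0.         320.41087759]
 [  0.         330.58319813 235.58345442]
 [  0.           0.           1.        ]]
```

View pics/w1.png

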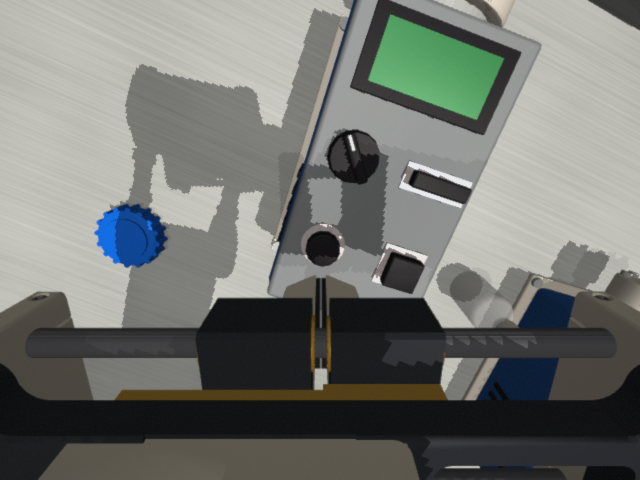

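The wrist view shows the round key at about (322,246) straight ahead of the closed fingertips, the square key at about (404,271), and the dial at (353,157).

Run:
```python
from h import *
d=np.load("w1.npz");f=d["f"];T=d["T"];R=d["R"]
def wray(uv,z):
    v=R@T[:3,:3]@np.linalg.inv(d["K"])@np.array([uv[0],uv[1],1.]);o=d["p"]+R@T[:3,3];return o+v*(z-o[2])/v[2]
x0,y0,x1,y1=270,120,480,300
im=f[y0:y1,x0:x1];m=(im.max(2)<60).astype(np.uint8)
k,l,s,ce=cv2.connectedComponentsWithStats(m)
for i in range(1,k):
    if s[i,4]>60: uv=ce[i]+[x0,y0];print(s[i]+[x0,y0,0,0,0],uv.round(1),wray(uv,156).round(1))
cv2.imwrite("pics/w1c.png",cv2.resize(im,None,fx=3.8,fy=3.3)[:600,:800])
cr=f[220:300,295:435];cv2.imwrite("pics/w1d.png",cv2.resize(cr,None,fx=5,fy=5,interpolation=cv2.INTER_CUBIC))
for uv in [(322,246),(406,270)]:print(wray(uv,156).round(1))
```

```text
[443 120  37  14 260] [466.9 124.3] [713.8 162.5 156. ]
[ 327  130   52   55 1436] [353.4 160.1] [663.1 220.3 156. ]
[278 164  26  77 225] [290.2 202.9] [618.5 248.  156. ]
[409 171  62  33 537] [443.6 186.9] [672.1 155.4 156. ]
[306 231  34  35 922] [322.3 248. ] [597.  213.7 156. ]
[ 381  252   43   41 1116] [401.3 272.8] [603.1 151.4 156. ]
[315 278   5  22  90] [317.4 289.1] [564.9 203.5 156. ]
[322 278   4  22  87] [323.5 288.6] [567.2 199.4 156. ]
[270 298  42   2  78] [291.9 298.5] [549.5 218.2 156. ]
[329 298  95   2 188] [376.  298.5] [576.  158.9 156. ]
[598.3 214.5 156. ]
[606.5 149.3 156. ]
```

View pics/w1d.png

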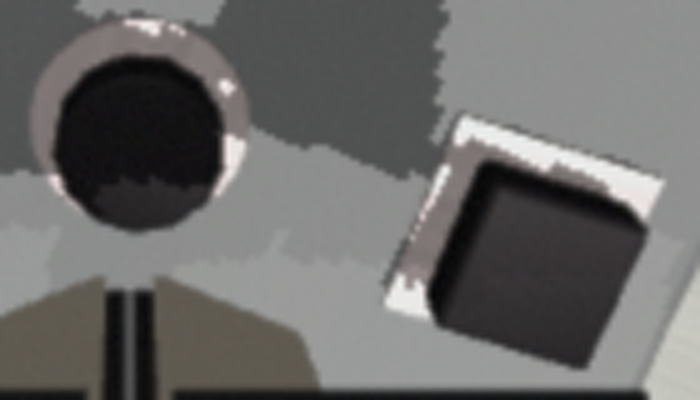

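>>> {"name": "arm_command", "arguments": {
  "moves": [
    [1, 0.1, 0.1, 0, 0],
    [2.5, 0.1, 0.1, 0, 0],
    [4, 0.1, 0.1, 0, 0],
    [5.3, 0.1, 0.1, 0, 0],
    [6.2, 0.1, 0.1, 0, 0],
    [6.5, 0.1, 0.1, 0, 0],
    [6.5, 0.1, 0.1, 0, 0],
    [6.5, 0.1, 0.1, 0, 0],
    [6.5, 0.1, 0.1, 0, 0]
  ]
}}

```text
time: 3.2
tool_pos: [595.9, 211.5, 340.0]
tcp_rot: [-2.24, 1.57, 1.319]
contact_force: [0.0, -0.3, -0.7]
grip_width: 0.7
```

Run:
```python
from plant import bot
from h import *
o=bot.get_obs();R,s=shift(o,[596,213,324]);print(o["time"],o["tool_pos"],R[:,0],s,o["contact_force"],o["grip_width"])
c=bot.capture("wrist");cv2.imwrite("pics/w2.png",c["frame"])
c=bot.capture("scene");cv2.imwrite("pics/s2.png",cv2.resize(c["frame"][160:310,340:480],None,fx=4,fy=4))
```

```text
3.2 [595.87731539 211.54125154 340.03417047] [ 2.39963034e-04  9.33248127e-04 -9.99999536e-01] [ 1.60355538 -0.12712805 -0.06946079] [ 0.03517261 -0.32428218 -0.67096226] 0.6949846457470442
```

View pics/w2.png

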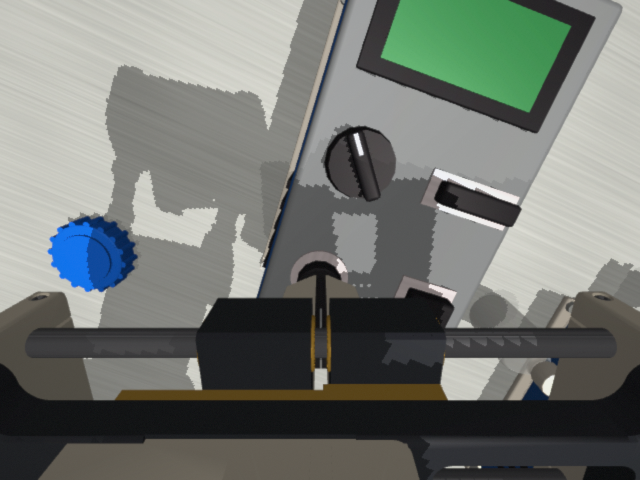

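View pics/s2.png

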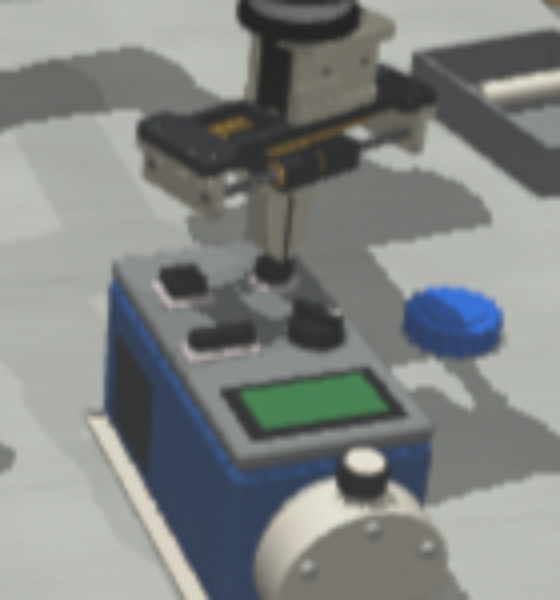

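The fingertips are over the round key at (320,275) in the wrist view and about 6 mm above it. The neighbouring keys are clear. I'll press now, slowly.

>>> {"name": "arm_command", "arguments": {
  "moves": [
    [0.3, -0.1, 0, 0, 0],
    [0.6, -0.1, 0, 0, 0],
    [0.8, -0.1, 0, 0, 0],
    [1.0, -0.1, 0, 0, 0],
    [1.2, -0.1, 0, 0, 0],
    [1.3, -0.1, 0, 0, 0],
    [1.4, -0.1, 0, 0, 0],
    [1.5, -0.1, 0, 0, 0],
    [1.5, -0.1, 0, 0, 0],
    [1.5, -0.1, 0, 0, 0]
  ]
}}

```text
time: 4.3
tool_pos: [595.4, 212.6, 325.4]
tcp_rot: [-2.465, 1.569, 1.094]
contact_force: [-1.6, 1.5, 5.5]
grip_width: 0.6
```

>>> {"name": "arm_command", "arguments": {
  "moves": [
    [0.1, 0, 0, 0, 0],
    [0.2, 0, 0, 0, 0],
    [0.2, 0, 0, 0, 0],
    [0.2, 0, 0, 0, 0],
    [0.2, 0, 0, 0, 0],
    [0.2, 0, 0, 0, 0],
    [0.2, 0, 0, 0, 0],
    [0.2, 0, 0, 0, 0],
    [0.2, 0, 0, 0, 0],
    [0.2, 0, 0, 0, 0]
  ]
}}

```text
time: 5.3
tool_pos: [595.3, 212.6, 324.1]
tcp_rot: [-2.697, 1.569, 0.863]
contact_force: [-1.0, 0.2, 7.6]
grip_width: 0.6
```

7.6 N is above the 6.5 N end-of-travel force, so the key is fully down. Holding it there.

>>> {"name": "arm_command", "arguments": {
  "moves": [
    [0, 0, 0, 0, 0],
    [0, 0, 0, 0, 0],
    [0, 0, 0, 0, 0],
    [0, 0, 0, 0, 0],
    [0, 0, 0, 0, 0],
    [0, 0, 0, 0, 0],
    [0, 0, 0, 0, 0],
    [0, 0, 0, 0, 0],
    [0, 0, 0, 0, 0],
    [0, 0, 0, 0, 0]
  ]
}}

```text
time: 6.3
tool_pos: [595.3, 212.6, 324.6]
tcp_rot: [-2.826, 1.569, 0.733]
contact_force: [-1.8, 0.4, 6.3]
grip_width: 0.7
```

>>> {"name": "arm_command", "arguments": {
  "moves": [
    [0.05, 0, 0, 0, 0],
    [0.05, 0, 0, 0, 0],
    [0.05, 0, 0, 0, 0],
    [0.05, 0, 0, 0, 0],
    [0.05, 0, 0, 0, 0],
    [0.05, 0, 0, 0, 0],
    [0.05, 0, 0, 0, 0],
    [0.05, 0, 0, 0, 0],
    [0.05, 0, 0, 0, 0],
    [0.05, 0, 0, 0, 0]
  ]
}}

```text
time: 7.3
tool_pos: [595.2, 212.6, 324.6]
tcp_rot: [-2.911, 1.568, 0.648]
contact_force: [-2.8, 0.2, 6.2]
grip_width: 0.3
```

>>> {"name": "arm_command", "arguments": {
  "moves": [
    [0.2, 0, 0, 0, 0],
    [0.2, 0, 0, 0, 0],
    [0.2, 0, 0, 0, 0],
    [0.2, 0, 0, 0, 0],
    [0.2, 0, 0, 0, 0],
    [0.2, 0, 0, 0, 0],
    [0.2, 0, 0, 0, 0],
    [0.2, 0, 0, 0, 0],
    [0.2, 0, 0, 0, 0],
    [0.2, 0, 0, 0, 0]
  ]
}}

```text
time: 8.3
tool_pos: [595.1, 212.6, 323.7]
tcp_rot: [-3.04, 1.568, 0.52]
contact_force: [-2.9, -0.3, 8.4]
grip_width: 0.8
```

>>> {"name": "arm_command", "arguments": {
  "moves": [
    [-0.3, 0, 0, 0, 0],
    [-0.8, 0, 0, 0, 0],
    [-1.4, 0, 0, 0, 0],
    [-2.2, 0, 0, 0, 0],
    [-3, 0, 0, 0, 0],
    [-4, 0, 0, 0, 0],
    [-5, 0, 0, 0, 0],
    [-5, 0, 0, 0, 0],
    [-5, 0, 0, 0, 0],
    [-5, 0, 0, 0, 0]
  ]
}}

```text
time: 9.3
tool_pos: [594.8, 212.4, 373.2]
tcp_rot: [-2.889, 1.569, 0.671]
contact_force: [-0.2, -0.4, 0.6]
grip_width: 0.6
```

Run:
```python
from plant import bot
from h import *
o=bot.get_obs();R,s=shift(o,[602,150,376]);print(o["time"],o["tool_pos"],R[:,0],s,o["contact_force"],o["grip_width"])
c=bot.capture("wrist");cv2.imwrite("pics/w3.png",c["frame"])
```

```text
9.3 [594.82388233 212.44161662 373.23114916] [ 0.00169935  0.00134781 -0.99999765] [-0.28408089  5.99734618  1.8794477 ] [-0.22552598 -0.42608436  0.58472001] 0.5988034446720842
```

View pics/w3.png

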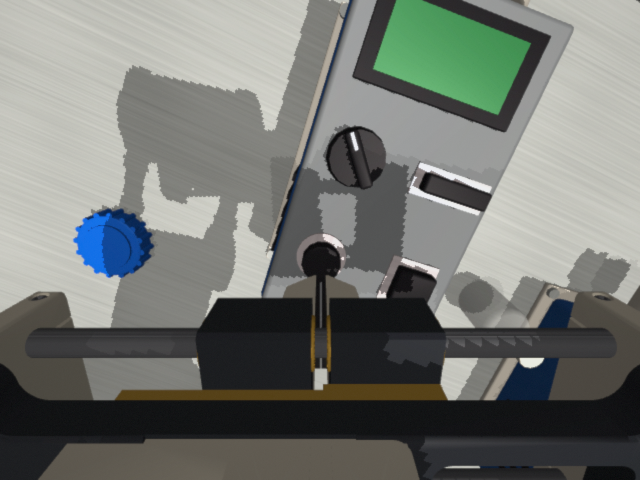

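The round key is back up at (320,258), and the dial mark at (353,143) is unchanged. Moving over to the square key.

>>> {"name": "arm_command", "arguments": {
  "moves": [
    [-0.3, 1, 0.3, 0, 0],
    [-0.3, 2, 0.6, 0, 0],
    [-0.3, 3.3, 1, 0, 0],
    [-0.3, 4.5, 1.4, 0, 0],
    [-0.3, 5.5, 1.7, 0, 0],
    [-0.3, 6, 1.9, 0, 0],
    [-0.3, 6, 1.9, 0, 0],
    [-0.3, 6, 1.9, 0, 0],
    [-0.3, 6, 1.9, 0, 0]
  ]
}}

```text
time: 10.25
tool_pos: [601.8, 150.3, 376.1]
tcp_rot: [-2.821, 1.569, 0.74]
contact_force: [0.3, 0.0, -0.5]
grip_width: 0.4
```

Run:
```python
from plant import bot
from h import *
o=bot.get_obs();R,s=shift(o,[602,150,324]);print(o["time"],o["tool_pos"],R[:,0],s,o["contact_force"],o["grip_width"])
c=bot.capture("wrist");cv2.imwrite("pics/w4.png",c["frame"])
```

```text
10.25 [601.77068174 150.3264457  376.08389914] [ 0.00160876  0.00146763 -0.99999763] [5.20836655e+00 4.27252732e-02 3.08264158e-03] [ 0.25160175  0.01276198 -0.50292412] 0.4038451554399663
```

View pics/w4.png

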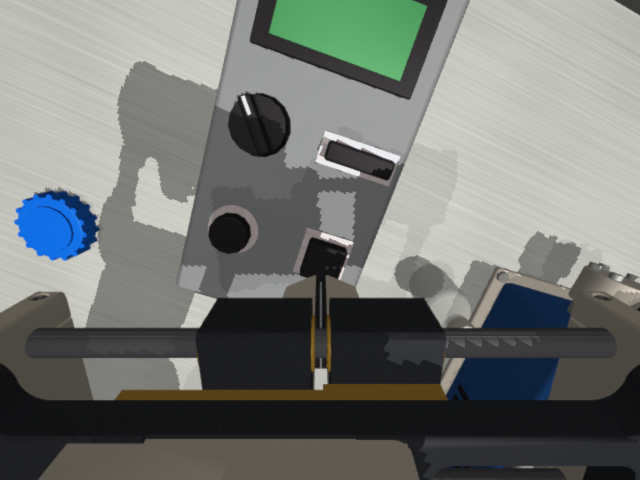

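The fingertips are over the square key at (323,258), and the round key at (230,233) is up. Descending 5.2 cm now: fast at first, then slow.

>>> {"name": "arm_command", "arguments": {
  "moves": [
    [1, 0, 0, 0, 0],
    [2.2, 0, 0, 0, 0],
    [3.2, 0, 0, 0, 0],
    [3.8, 0, 0, 0, 0],
    [4.1, 0, 0, 0, 0],
    [4.4, 0, 0, 0, 0],
    [4.7, 0, 0, 0, 0],
    [4.9, 0, 0, 0, 0],
    [5.1, 0, 0, 0, 0],
    [5.1, 0, 0, 0, 0]
  ]
}}

```text
time: 11.3
tool_pos: [601.7, 150.5, 325.5]
tcp_rot: [-2.893, 1.568, 0.668]
contact_force: [-3.8, -0.1, 5.5]
grip_width: 0.5
```

>>> {"name": "arm_command", "arguments": {
  "moves": [
    [0.1, 0, 0, 0, 0],
    [0.2, 0, 0, 0, 0],
    [0.2, 0, 0, 0, 0],
    [0.2, 0, 0, 0, 0],
    [0.2, 0, 0, 0, 0]
  ]
}}

```text
time: 11.8
tool_pos: [601.6, 150.4, 324.2]
tcp_rot: [-3.027, 1.568, 0.533]
contact_force: [-3.3, -0.0, 6.1]
grip_width: 0.1
```

>>> {"name": "arm_command", "arguments": {
  "moves": [
    [0.2, 0, 0, 0, 0],
    [0.2, 0, 0, 0, 0],
    [0.2, 0, 0, 0, 0],
    [0.2, 0, 0, 0, 0],
    [0.2, 0, 0, 0, 0]
  ]
}}

```text
time: 12.3
tool_pos: [601.4, 150.5, 323.6]
tcp_rot: [3.134, 1.567, 0.411]
contact_force: [-4.3, -1.4, 10.3]
grip_width: 0.5
```

>>> {"name": "arm_command", "arguments": {
  "moves": [
    [-0.3, 0, 0, 0, 0],
    [-0.8, 0, 0, 0, 0],
    [-1.4, 0, 0, 0, 0],
    [-2.4, 0, 0, 0, 0],
    [-4, 0, 0, 0, 0],
    [-6, 0, 0, 0, 0],
    [-8, 0, 0, 0, 0],
    [-9, 0, 0, 0, 0],
    [-9, 0, 0, 0, 0],
    [-9, 0, 0, 0, 0]
  ]
}}

```text
time: 13.3
tool_pos: [601.1, 150.3, 412.9]
tcp_rot: [-3.085, 1.568, 0.475]
contact_force: [-0.3, -0.6, 0.2]
grip_width: 0.1
```

Run:
```python
from plant import bot
from h import *
o=bot.get_obs();print(o["time"],o["tool_pos"],o["contact_force"],o["grip_width"])
c=bot.capture("wrist");cv2.imwrite("pics/w5.png",c["frame"])
c=bot.capture("scene");cv2.imwrite("pics/s5.png",c["frame"])
a=cv2.imread("pics/scene0.png")
d=cv2.absdiff(a,c["frame"]).max(2)
for n,(x0,y0,x1,y1) in dict(wrench=(155,240,190,285),bottle=(315,235,342,280),cap=(438,228,470,252)).items(): print(n,d[y0:y1,x0:x1].mean())
```

```text
13.3 [601.06551301 150.29786607 412.94089103] [-0.33672903 -0.61184693  0.19369896] 0.08879331682955488
wrench 5.08952380952381
bottle 5.31275720164609
cap 9.11328125
```

View pics/w5.png

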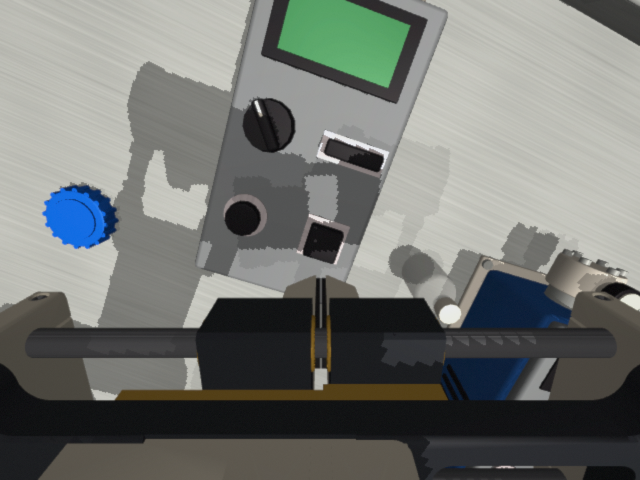

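View pics/s5.png

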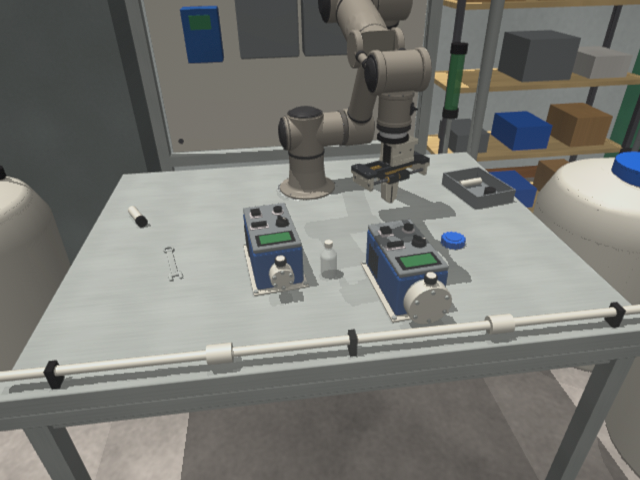

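The round key (242,218) and square key (323,242) are both up, and the arm is clear. The wrench, bottle and cap are where they were in the scene view. Handing in.

Run:
```python
from plant import bot
print(bot.close_job())
```

```text
the job is handed in; nothing more can be done
None
```

I primed and started the left pump, which has the larger head, and handed the job in at about 13.4 s of the 43 s allowed; no verdict is reported.

- **Round key:** I pressed it with closed fingertips and held it down for about 4 s. The force was 5.5–8.4 N, and was above the 6.5 N end-of-travel force at the start and end of the hold. During the middle 2 s it was 6.2–6.3 N, which is roughly 9 mm or more of the 10 mm travel. The wrist view then showed it up again.
- **Square key:** I pressed it to 10.3 N, which is all the way down, then let it up and withdrew to about 80 mm above the key.

**Last checks:**
- Both pressed keys look up, and the contact force is near zero.
- The large pump's dial mark looks unturned.
- The bottle, cap and wrench look unmoved in the scene view. The cap region differed a little more from the first picture (9 grey levels against 5 for the others), possibly because of the arm's shadow.
- I did not check the small pump's keys and dial close up, but the arm did not press there.

**Disagreement:** my first rough key positions from the scene camera were about 10 mm farther out in x than those from the top and wrist cameras. I put that down to hand-picked pixels at an oblique angle and used the top and wrist values, which agreed within about 3 mm.

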